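Shut and lock the toddler-cutlery box

TASK

With the gripper's fingers only, gently push the clear box's sliding front panel fully shut by its yellow handle, then push the green-knobbed latch lever over past its centre so that it snaps down to the locked side, towards the front of the box. Do not grip or pinch anything, do not throw the lever before the panel is shut, and leave the tableware in, on and around the box where it is.

Things in the scene. Friction and masses are not known exactly. Their poses are not given: they have to be found in the camera images.
- box: Clear acrylic box fixed to the counter, 200 (x) x 320 (y) x 136 mm high. Origin: centre of its underside; z up; its -x is the front (facing the robot, turned by up to 0.35 rad), its +y the left seen from the robot. The right half (y<0) of the front is a fixed pane; the left half is closed by the sliding panel. The latch is on top, at the left front.
- panel (a joint): Travel of the clear sliding front panel in m: 0 fully shut, up to 0.15 open. It opens to the box's -y, so it is shut by pushing its handle along the box's +y until its end stop. About 2 N of friction; it stays where it is left. Fully shut means within 4 mm.
- handle (a point): Centre of the panel's yellow block handle, 24 (box x) x 32 (box y) x 36 mm high, so its push faces are 16 mm away along box y; it spans 140 to 176 mm above the counter. Shut: box x -108, y +16 mm. The panel's top edge is 128 mm and the box's top 136 mm high. On the panel, 94 mm farther to +y, stands a steel loop for the bolt, 28 mm wide, 160 mm high. Nothing else is near its path.
- lever (a joint): Angle of the toggle lever in rad: 0 unlocked (leaning 0.6 rad back, to the box's +x), 0.6 upright (dead centre), 1.2 locked (leaning 0.6 rad forward, to the box's -x). A spring drives it away from centre to either stop: about 2.5 N at the knob to start it, falling to nothing at centre, then it snaps over by itself. Locked: above 1.0.
- lever_knob (a point): Centre of the green ball knob, 26 mm in diameter, 70 mm from the pivot on a 10 mm round steel rod. It is 216 mm above the counter at either stop and 228 mm upright.
- lever_pivot (a point): Middle of the lever's pivot axle (which runs along box y), fixed on the box's top at box x -50, y +110, z 158 mm. Grey cheeks beside it, 26 mm long in x, 40 mm over both in y, reach 165 mm above the counter. A steel bolt that the lever drives slides below; it needs no attention.
- cup_tower: Blue stacking cups, tower 58 mm wide, 84 mm high, inside the box. Origin: centre of underside. Leave alone.
- plate: White ceramic plate, 128 mm in diameter, 16 mm high, inside the box. Origin: centre of underside. Leave alone.
- spoon: Red plastic spoon, 120 mm long, lying inside the box under the fork. Origin: on its underside near the middle. Leave alone.
- fork: Steel toddler fork, 118 mm long, lying crosswise over the spoon inside the box. Origin: below its middle. Leave alone.
- small_cup: Loose blue cup, 48 mm wide, 40 mm high, standing on the box's top towards the back right. Origin: centre of underside. Leave alone.
- beaker: Orange mug, 72 mm wide, 100 mm high, standing right of the box. Origin: centre of underside. Leave alone.
- jar: Jar with green cap, 70 mm wide, 100 mm high, standing left of the box. Origin: centre of underside. Leave alone.

How it is judged:
By the outcome, as a careful person would: the job done as asked, in the order asked, and still so for the second after the job is handed in, with the robot touching nothing.
It also fails if it takes over 43 s, if anything falls off the work surface, if the arm or the gripper's body presses on something with over 40 N, if the wrist force passes 120 N, or if a joint passes its speed limit or range.

ROBOT

A 6-joint arm with a two-finger parallel gripper is mounted at the origin on the work surface. World frame = base frame: x ahead of the robot, y to its left, z up, the work surface at z = 0. Lengths are in m, angles in rad, forces in N, time in s.
With the tool pointing down it reaches from about 0.35 to 0.975 m from the base axis. Payload 4.9 kg.
Tool frame: the origin (TCP) lies at the very end of the fingers, on their centre line; the grasp point (between the pads) lies 19 mm behind it; z points along the fingers, y is the line along which they close (so a half turn about z gives the same grasp; the last joint's range is limited). The gripper opens to 85 mm and grips with 20 to 120 N. Pads are 22 mm wide; open, the fingers measure 114 mm over their backs; the gripper's body (76 mm by 85 mm) begins 54 mm behind the grasp point. The pads swing forward as they close: fully open they stand 13 mm farther back than shut.
Start: joints at [0.998, 0.053, 1.613, -0, 1.476, -0.119], TCP at [0.274, 0.562, 0.231] pointing down, gripper open.
Joint ranges: [-3.01, 3.01], [-1.01, 2.22], [0.06, 2.58], [-1.02, 4.17], [0.09, 2.62], [-3.14, 3.14]. Speed limits (rad/s): [2.57, 2.57, 3.14, 3.14, 3.14, 3.14].

INTERFACE

Orientations are given as a unit quaternion [w, x, y, z].
In Python, from plant import manip gives the robot as it stands.
- The arm moves only by the tool move_arm, never from a script. Its argument "plan" is a list that holds one entry, the list of rows, each a list of 7 numbers: the shift along the tool's x, y, z as a fraction of full scale, then the turn, a rotation vector about the tool's x, y, z as a fraction of full scale, then the closure, from 0 (fully open) to 1 (shut). In form: [[[dx, dy, dz, wx, wy, wz, fingers], ...]]. A call has exactly 10 rows; each row shifts and turns the commanded pose from where the row before left it, along the tool's axes as they then stand; what a row does not reach is not made up. Full scale, the value 1, is 0.12 m for a shift and 0.15 rad for a turn. A row lasts 1/8 s, in which the tool goes at most 62.5 mm and 10.7 degrees, less where a joint would pass 70% of its speed; a pose out of reach is approached as far as the arm can. A call with a number of a shift or a turn outside -1 to 1 is refused whole. A call with a gripper value outside its range is refused whole. The fingers move at their own pace and stop on an object; the grip force is fixed at half the most. Time passes only in rows, so rows that do not move let the fingers close, or fill a call up. It gives the time, the measured TCP pose, the force, the opening and the grip force at its end, in the units of the state.
- manip.state(): the state, without advancing time (a new reading comes with each control period).
- manip.grab_frame(name): name is "side" or "top" or "wrist"; returns a dict with "pixels" (400x640x3 uint8, blue, green, red), "depth" (400x640 float32, m along the optical axis (not along the pixel's ray), 0 where there is no reading), "vfov" (degrees; the focal length in pixels is half the picture's height over the tangent of half this angle, whatever the lens; pixels are square), "cx", "cy" (the principal point, pixels), "view" (4x4, takes a point from world to camera coordinates). Camera axes: x right, y down, z forward; pixel columns grow to the right and rows downward; lengths in m; the calibration is good to about 2 mm. A picture is of the moment at which its call begins.
- manip.job_done(): hands the job in; it is judged then, once.
The state is a dict: "time": time; "joint_pos": joint angles; "joint_vel": joint speeds; "joint_efforts": joint torques, N m; "tool_pos": TCP position; "tool_rot": TCP orientation; "contact_force": force on the tool from outside, world axes, zero at the start; "ft_torque": the same for the moment, N m; "gripper_width": opening from 0.0 (shut) to 1.0 (fully open); "grasp_force": force on a finger pad.
Only numpy, scipy, OpenCV 4.12 (cv2) and the standard library are available. Lean on these libraries where they do the work, as an engineer would, in place of code of your own. Each camera call takes 0.05 s, during which the arm holds its last target. There are 200 camera calls.

## Working session

There is one attempt and no reset: what is moved stays moved. The work goes in short steps, Python scripts to look and compute and a tool call to move; the robot and the scene stay as the last step left them, time stands still between calls to the robot, and variables do not carry over. Pictures are saved under pics/ and viewed, at most 10 in all, crops included, and the job is handed in when it is done.

Besides the shell and the picture viewer there is one more tool, called after ">>>" by a JSON object that holds its "op" and its "data". move_arm: Moves the arm, as the interface text tells. Its arguments: {"type":"object","properties":{"plan":{"type":"array"}},"required":["plan"]}

```bash
mkdir -p pics
cat > h.py <<'E'
import numpy as np,cv2
from plant import manip
def world(f,mask):
    d=f["depth"];v,u=np.nonzero(mask&(d>0));z=d[v,u]
    F=200/np.tan(np.radians(f["vfov"])/2)
    p=np.c_[(u-f["cx"])/F*z,(v-f["cy"])/F*z,z,np.ones(len(z))]
    return (np.linalg.inv(f["view"])@p.T).T[:,:3],np.c_[u,v]
def hsv(f,lo,hi): return cv2.inRange(cv2.cvtColor(f["pixels"],cv2.COLOR_BGR2HSV),lo,hi)>0
E
python3 - <<'E'
from h import *
s=manip.state();print(s)
for n in("top","side"):
    f=manip.grab_frame(n);cv2.imwrite(f"pics/{n}0.png",f["pixels"])
    print(n,f["vfov"],f["cx"],f["cy"],np.linalg.inv(f["view"]).round(3).tolist())
    for c,lo,hi in(("yellow",(22,120,100),(35,255,255)),("green",(45,80,40),(85,255,255))):
        m=hsv(f,lo,hi);k,l,st,ce=cv2.connectedComponentsWithStats(m.astype(np.uint8))
        for i in range(1,k):
            if st[i,4]>25:
                p,_=world(f,l==i)
                if len(p):print(c,st[i],ce[i].round(),np.percentile(p,[2,50,98],axis=0).round(3).tolist())
E
```

```text
{'time': 0.0, 'joint_pos': array([ 9.98005593e-01,  5.33757484e-02,  1.61429265e+00,  8.75543680e-06,
        1.47601573e+00, -1.19032832e-01]), 'joint_vel': array([-1.85085764e-05,  1.31596005e-03,  6.63234781e-05, -8.96263027e-05,
       -1.09492967e-03,  2.37123704e-03]), 'joint_efforts': array([-7.05626808e-04, -3.93704939e+01, -3.70164692e+01, -2.62115946e-04,
        7.37747789e-03,  9.30862001e-06]), 'tool_pos': array([0.27364019, 0.56121571, 0.23005213]), 'tool_rot': array([-3.58660448e-04,  2.24937842e-01,  9.74372554e-01, -9.82314288e-04]), 'contact_force': array([-0.63191102, -0.65076117,  0.8429608 ]), 'ft_torque': array([-0.01873575,  0.03176557, -0.01006455]), 'grasp_force': 0.0, 'gripper_width': 0.9985988616529543}
top 42.18274801552964 320.98470334090973 202.02287345388032 [[-0.021, -0.981, 0.194, 0.387], [-1.0, 0.019, -0.014, 0.026], [0.01, -0.194, -0.981, 1.255], [0.0, 0.0, 0.0, 1.0]]
yellow [366 244  17  13 171] [374. 250.] [[0.485, -0.114, 0.165], [0.496, -0.099, 0.176], [0.508, -0.083, 0.18]]
green [222 158  25  24 244] [235. 170.] [[0.668, 0.181, 0.096], [0.695,
[... 181 characters left out ...]
36068095 197.71734690066583 [[-0.837, 0.501, -0.219, 0.868], [0.547, 0.769, -0.333, 0.44], [0.002, -0.398, -0.917, 1.283], [0.0, 0.0, 0.0, 1.0]]
yellow [321 128  12  20 154] [327. 137.] [[0.486, -0.112, 0.139], [0.499, -0.089, 0.176], [0.51, -0.081, 0.182]]
green [   0    0   48   50 1482] [16. 19.] [[0.975, -1.735, -0.654], [1.11, -1.721, -0.543], [1.223, -1.575, -0.35]]
green [316 213  11  11  98] [321. 218.] [[0.63, 0.087, 0.215], [0.642, 0.099, 0.226], [0.652, 0.107, 0.233]]
green [315 275  26  26 508] [328. 287.] [[0.67, 0.183, 0.097], [0.696, 0.21, 0.102], [0.723, 0.236, 0.107]]
green [277 379  17  17  40] [287. 389.] [[0.872, 0.335, 0.02], [0.892, 0.345, 0.046], [0.917, 0.348, 0.068]]
```

Run:
```python
import cv2,numpy as np
a=cv2.imread("pics/top0.png")[100:340,180:480]
cv2.imwrite("pics/top0c.png",cv2.resize(a,None,fx=2.5,fy=2.5,interpolation=cv2.INTER_CUBIC))
```

```text
(no output)
```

View pics/top0c.png

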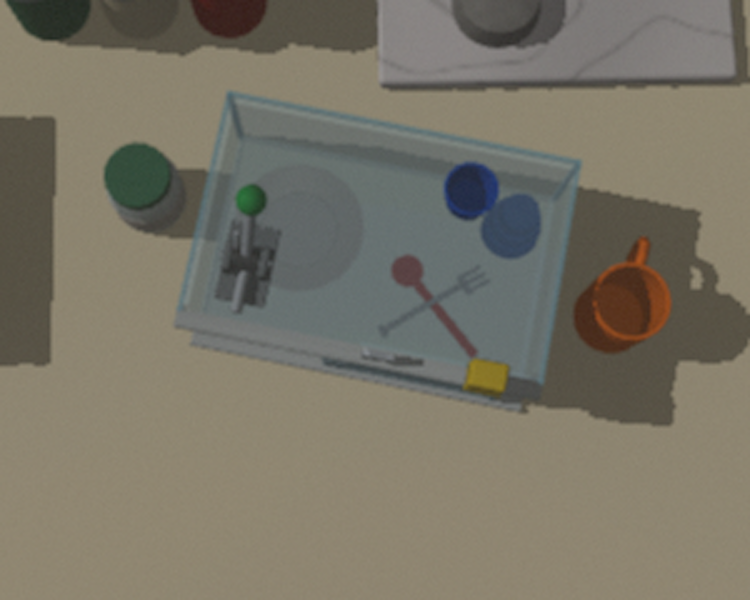

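View pics/side0.png

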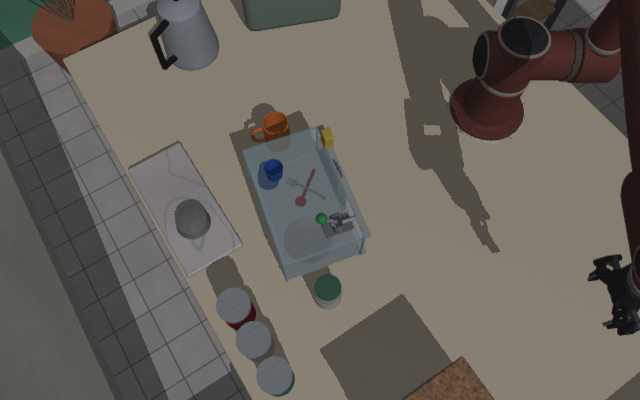

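The top view (crop, 2.5x from offset 180,100) shows the box yawed about -0.21 rad. The yellow handle is at crop (487,376), at the right end of the front. The green knob is at (250,200), leaning back, and the beaker is at (630,300), clear of the handle. In the side view the handle is at (327,137) and the knob at (321,218), which agrees.

```bash
cat >> h.py <<'E'
from scipy.spatial.transform import Rotation as R
H=np.array([.497,-.0975]);K=np.array([.640,.0955])
d=K-H;bx=.0975;by=np.sqrt(d@d-bx*bx)
yaw=np.arctan2(d[1],d[0])-np.arctan2(by,bx)
c,s_=np.cos(yaw),np.sin(yaw);B=np.array([[c,-s_],[s_,c]]);O=K-B@[-.0105,.110]
def rep(*targets):
    s=manip.state();q=s["tool_rot"];r=R.from_quat(np.r_[q[1:],q[0]])
    W=np.c_[np.r_[-B[:,0],0],np.r_[B[:,1],0],[0,0,-1]]
    print("t",s["time"],"box",(B.T@(s["tool_pos"][:2]-O)*1e3).round(1),"z",(s["tool_pos"][2]*1e3).round(1),"turn",(r.inv()*R.from_matrix(W)).as_rotvec().round(3),"F box",(B.T@s["contact_force"][:2]).round(1),s["contact_force"][2].round(1),"w",round(s["gripper_width"],2))
    for x,y,z in targets:
        p=np.r_[B@[x/1e3,y/1e3]+O,z/1e3]-s["tool_pos"]
        print("target",(x,y,z),"shift/0.12 now",(r.inv().apply(p)/.12).round(3),"aligned",(W.T@p/.12).round(3))
def mark(f):
    for c,lo,hi in(("yellow",(22,120,100),(35,255,255)),("green",(45,80,40),(85,255,255))):
        p,_=world(f,hsv(f,lo,hi));p=p[(p[:,2]>.135)&(p[:,2]<.25)]
        if len(p):
            m=(np.percentile(p,2,axis=0)+np.percentile(p,98,axis=0))/2
            print(c,len(p),"box",(B.T@(m[:2]-O)*1e3).round(1),"z",m[2].round(3))
E
python3 -c "
from h import *
print(yaw,O,'handle',B.T@(H-O));rep((-108,-165,300),(-108,-165,150))"
```

```text
-0.21970400921647504 [ 0.62627412 -0.0141442 ] handle [-0.108      -0.10952619]
t 0.1 box [-469.5  484.7] z 230.2 turn [-0.002 -0.    -0.234] F box [0.6 0.4] 0.3 w 1.0
target (-108, -165, 300) shift/0.12 now [-4.186 -4.569 -0.574] aligned [-3.013 -5.414 -0.582]
target (-108, -165, 150) shift/0.12 now [-4.186 -4.567  0.676] aligned [-3.013 -5.414  0.668]
```

>>> {"op": "move_arm", "data": {"plan": [[[0,0,-0.3,0,0,-0.78,1],[0,0,-0.29,0,0,-0.78,1],[-0.19,-0.34,0,0,0,0,1],[-0.19,-0.34,0,0,0,0,1],[-0.19,-0.34,0,0,0,0,1],[-0.19,-0.34,0,0,0,0,1],[-0.19,-0.34,0,0,0,0,1],[-0.19,-0.34,0,0,0,0,1],[-0.19,-0.34,0,0,0,0,1],[-0.19,-0.34,0,0,0,0,1]]]}}

```text
time: 1.35
tool_pos: [0.3808, 0.2019, 0.3016]
tool_rot: [-0.0, 0.11, 0.994, -0.0]
contact_force: [1.0, 0.3, -0.1]
gripper_width: 0.003
grasp_force: 0.0
```

```bash
python3 -c "
from h import *
rep((-108,-165,300),(-108,-165,150))"
```

```text
t 1.35 box [-286.7  157.4] z 301.6 turn [-0. -0.  0.] F box [0.9 0.5] -0.1 w 0.0
target (-108, -165, 300) shift/0.12 now [-1.489 -2.687  0.014] aligned [-1.489 -2.686  0.014]
target (-108, -165, 150) shift/0.12 now [-1.489 -2.686  1.264] aligned [-1.489 -2.686  1.264]
```

>>> {"op": "move_arm", "data": {"plan": [[[-0.19,-0.34,0,0,0,0,1],[-0.19,-0.34,0,0,0,0,1],[-0.19,-0.34,0,0,0,0,1],[-0.19,-0.34,0,0,0,0,1],[-0.19,-0.34,0,0,0,0,1],[-0.18,-0.33,0,0,0,0,1],[-0.18,-0.33,0,0,0,0,1],[-0.18,-0.33,0,0,0,0,1],[0,0,0.3,0,0,0,1],[0,0,0.3,0,0,0,1]]]}}

```text
time: 2.6
tool_pos: [0.4849, -0.1514, 0.229]
tool_rot: [0.0, 0.11, 0.994, 0.0]
contact_force: [0.9, 0.0, 0.2]
gripper_width: -0.001
grasp_force: 0.0
```

>>> {"op": "move_arm", "data": {"plan": [[[0,0,0.3,0,0,0,1],[0,0,0.2,0,0,0,1],[0,0,0.15,0,0,0,1],[0,0,0,0,0,0,1],[0,0,0,0,0,0,1],[0,0,0,0,0,0,1],[0,0,0,0,0,0,1],[0,0,0,0,0,0,1],[0,0,0,0,0,0,1],[0,0,0,0,0,0,1]]]}}

```text
time: 3.85
tool_pos: [0.4849, -0.1506, 0.1521]
tool_rot: [-0.0, 0.11, 0.994, 0.0]
contact_force: [0.8, -0.7, -0.4]
gripper_width: 0.002
grasp_force: 0.0
```

```bash
python3 -c "
from h import *
rep((-108,-30,150))
f=manip.grab_frame('top');mark(f);a=f['pixels'][150:350,250:500]
g=manip.grab_frame('wrist')
mark(manip.grab_frame('side'))
cv2.imwrite('pics/c1.png',np.vstack([cv2.resize(a,(500,400)),cv2.resize(g['pixels'],(320,200)).__class__((0,500,3),np.uint8)]))
"
```

```text
t 3.85 box [-108.2 -164. ] z 152.1 turn [ 0. -0. -0.] F box [ 0.9 -0.5] -0.4 w 0.0
target (-108, -30, 150) shift/0.12 now [-0.002  1.116  0.017] aligned [-0.002  1.116  0.017]
yellow 96 box [-110.2 -105.4] z 0.202
green 105 box [-11.1 108.7] z 0.225
yellow 154 box [-107.4 -108.7] z 0.16
green 98 box [ -9.6 112.4] z 0.223
```

View pics/c1.png

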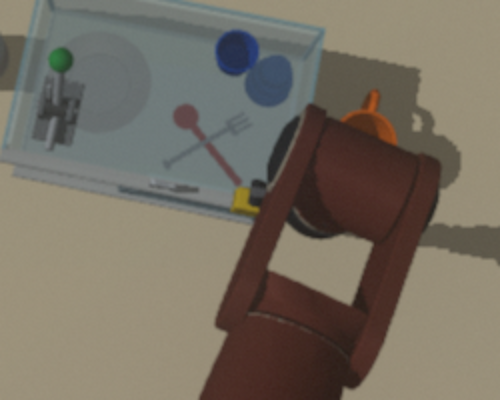

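In the picture the closed fingers stand just right of the yellow handle (about 245,200) and clear of the mug. Next I push along +y.

>>> {"op": "move_arm", "data": {"plan": [[[0,0.08,0,0,0,0,1],[0,0.08,0,0,0,0,1],[0,0.06,0,0,0,0,1],[0,0.06,0,0,0,0,1],[0,0.08,0,0,0,0,1],[0,0.08,0,0,0,0,1],[0,0.08,0,0,0,0,1],[0,0.08,0,0,0,0,1],[0,0.08,0,0,0,0,1],[0,0.08,0,0,0,0,1]]]}}

```text
time: 5.25
tool_pos: [0.505, -0.061, 0.1521]
tool_rot: [0.0, 0.11, 0.994, -0.0]
contact_force: [0.4, -2.0, -0.4]
gripper_width: 0.0
grasp_force: 0.9
```

```bash
python3 -c "
from h import *
rep((-108,-15,150))
mark(manip.grab_frame('side'))"
```

```text
t 5.25 box [-108.2  -72.1] z 152.1 turn [-0.  0. -0.] F box [ 0.9 -1.9] -0.4 w 0.0
target (-108, -15, 150) shift/0.12 now [-0.001  0.476  0.017] aligned [-0.001  0.476  0.017]
yellow 121 box [-106.1  -38.5] z 0.159
green 98 box [ -9.5 111.6] z 0.225
```

>>> {"op": "move_arm", "data": {"plan": [[[0,0.07,0,0,0,0,1],[0,0.07,0,0,0,0,1],[0,0.07,0,0,0,0,1],[0,0.06,0,0,0,0,1],[0,0.05,0,0,0,0,1],[0,0.04,0,0,0,0,1],[0,0.03,0,0,0,0,1],[0,0.02,0,0,0,0,1],[0,0.02,0,0,0,0,1],[0,0,0,0,0,0,1]]]}}

```text
time: 6.55
tool_pos: [0.5161, -0.011, 0.1521]
tool_rot: [0.0, 0.11, 0.994, 0.0]
contact_force: [0.6, 0.4, -0.4]
gripper_width: -0.0
grasp_force: 0.1
```

```bash
python3 -c "
from h import *
rep((-108,-15,150))
mark(manip.grab_frame('side'))"
```

```text
t 6.55 box [-108.2  -20.9] z 152.1 turn [ 0.001  0.    -0.   ] F box [0.4 0.5] -0.4 w -0.0
target (-108, -15, 150) shift/0.12 now [-0.002  0.049  0.017] aligned [-0.002  0.049  0.017]
yellow 118 box [-105.7   13.5] z 0.16
green 98 box [ -9.5 112.2] z 0.224
```

Small steps now, watching the force for the end stop.

>>> {"op": "move_arm", "data": {"plan": [[[0,0.02,0,0,0,0,1],[0,0.01,0,0,0,0,1],[0,0.01,0,0,0,0,1],[0,0,0,0,0,0,1],[0,0,0,0,0,0,1],[0,0,0,0,0,0,1],[0,0,0,0,0,0,1],[0,0,0,0,0,0,1],[0,0,0,0,0,0,1],[0,0,0,0,0,0,1]]]}}

```text
time: 7.85
tool_pos: [0.5171, -0.0065, 0.1521]
tool_rot: [-0.0, 0.11, 0.994, 0.0]
contact_force: [-1.0, 0.4, -0.7]
gripper_width: -0.001
grasp_force: 0.0
```

```bash
python3 -c "
from h import *
rep((-108,-15,150))
mark(manip.grab_frame('side'))"
```

```text
t 7.85 box [-108.2  -16.3] z 152.1 turn [ 0. -0. -0.] F box [-1.   0.2] -0.7 w -0.0
target (-108, -15, 150) shift/0.12 now [-0.002  0.011  0.017] aligned [-0.002  0.011  0.017]
yellow 119 box [-105.    17.3] z 0.161
green 99 box [ -9.4 111.8] z 0.223
```

>>> {"op": "move_arm", "data": {"plan": [[[0,0.01,0,0,0,0,1],[0,0,0,0,0,0,1],[0,0.01,0,0,0,0,1],[0,0,0,0,0,0,1],[0,0.005,0,0,0,0,1],[0,0,0,0,0,0,1],[0,0,0,0,0,0,1],[0,0,0,0,0,0,1],[0,0,0,0,0,0,1],[0,0,0,0,0,0,1]]]}}

```text
time: 9.15
tool_pos: [0.5177, -0.0038, 0.1521]
tool_rot: [-0.0, 0.11, 0.994, -0.0]
contact_force: [-1.2, -4.6, -0.3]
gripper_width: -0.0
grasp_force: 2.1
```

```bash
python3 -c "
from h import *
rep()
mark(manip.grab_frame('side'))"
```

```text
t 9.15 box [-108.2  -13.6] z 152.1 turn [-0. -0. -0.] F box [-0.2 -4.8] -0.3 w -0.0
yellow 116 box [-105.    20.4] z 0.161
green 98 box [ -9.4 111.9] z 0.224
```

>>> {"op": "move_arm", "data": {"plan": [[[0,0.01,0,0,0,0,1],[0,0,0,0,0,0,1],[0,0,0,0,0,0,1],[0,0,0,0,0,0,1],[0,0,0,0,0,0,1],[0,0,0,0,0,0,1],[0,0,0,0,0,0,1],[0,0,0,0,0,0,1],[0,0,0,0,0,0,1],[0,0,0,0,0,0,1]]]}}

```text
time: 10.45
tool_pos: [0.5177, -0.0038, 0.1521]
tool_rot: [-0.0, 0.11, 0.994, -0.002]
contact_force: [-2.3, -8.0, 1.1]
gripper_width: 0.002
grasp_force: 4.2
```

```bash
python3 -c "
from h import *
rep((-108,-40,150),(30,110,260))
mark(manip.grab_frame('side'))"
```

```text
t 10.45 box [-108.2  -13.5] z 152.1 turn [-0.003 -0.    -0.   ] F box [-0.5 -8.3] 1.1 w 0.0
target (-108, -40, 150) shift/0.12 now [-0.002 -0.221  0.018] aligned [-0.002 -0.221  0.018]
target (30, 110, 260) shift/0.12 now [-1.151  1.027 -0.902] aligned [-1.152  1.029 -0.899]
yellow 117 box [-105.1   20.7] z 0.16
green 98 box [ -9.6 112.3] z 0.224
```

Panel is at its stop: 8 N and no motion. Back off, rise, and go behind the knob.

>>> {"op": "move_arm", "data": {"plan": [[[0,-0.08,0,0,0,0,1],[0,-0.08,0,0,0,0,1],[0,0,-0.3,0,0,0,1],[0,0,-0.35,0,0,0,1],[0,0,-0.35,0,0,0,1],[-0.24,0.24,0,0,0,0,1],[-0.24,0.24,0,0,0,0,1],[-0.24,0.24,0,0,0,0,1],[-0.24,0.24,0,0,0,0,1],[-0.24,0.23,0,0,0,0,1]]]}}

```text
time: 11.75
tool_pos: [0.6866, 0.0875, 0.272]
tool_rot: [-0.0, 0.11, 0.994, 0.001]
contact_force: [0.0, -0.9, 0.4]
gripper_width: 0.002
grasp_force: 0.0
```

```bash
python3 -c "
from h import *
rep((35,111,206))
mark(manip.grab_frame('side'));mark(manip.grab_frame('top'))"
```

```text
t 11.75 box [ 36.7 112.4] z 272.0 turn [ 0.001 -0.     0.   ] F box [ 0.2 -0.9] 0.4 w 0.0
target (35, 111, 206) shift/0.12 now [ 0.014 -0.012  0.55 ] aligned [ 0.015 -0.012  0.55 ]
yellow 160 box [-106.6   18.9] z 0.161
green 99 box [ -8.9 112.2] z 0.224
yellow 168 box [-109.4   15.5] z 0.171
```

>>> {"op": "move_arm", "data": {"plan": [[[0,0,0.2,0,0,0,1],[0,0,0.2,0,0,0,1],[0,0,0.14,0,0,0,1],[0,0,0,0,0,0,1],[0.05,0,0,0,0,0,1],[0.05,0,0,0,0,0,1],[0.05,0,0,0,0,0,1],[0.05,0,0,0,0,0,1],[0.05,0,0,0,0,0,1],[0,0,0,0,0,0,1]]]}}

```text
time: 13.1
tool_pos: [0.6594, 0.0928, 0.2115]
tool_rot: [0.006, 0.11, 0.994, 0.0]
contact_force: [7.7, -2.1, 5.7]
gripper_width: 0.001
grasp_force: 3.5
```

```bash
python3 -c "
from h import *
rep()
mark(manip.grab_frame('side'))"
```

```text
t 13.1 box [  9.  111.5] z 211.5 turn [ 0.001  0.011 -0.   ] F box [ 8.  -0.3] 5.7 w 0.0
yellow 18 box [-108.6   32. ] z 0.147
green 36 box [-21.4 109.2] z 0.188
```

```bash
python3 -c "
from h import *
f=manip.grab_frame('side');a=f['pixels'][160:270,250:400]
g=manip.grab_frame('wrist')['pixels']
cv2.imwrite('pics/c2.png',np.hstack([cv2.resize(a,(440,323)),cv2.resize(g,(360,225)) if 0 else cv2.copyMakeBorder(cv2.resize(g,(360,225)),0,98,0,0,0)]))
"
```

```text
(no output)
```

View pics/c2.png

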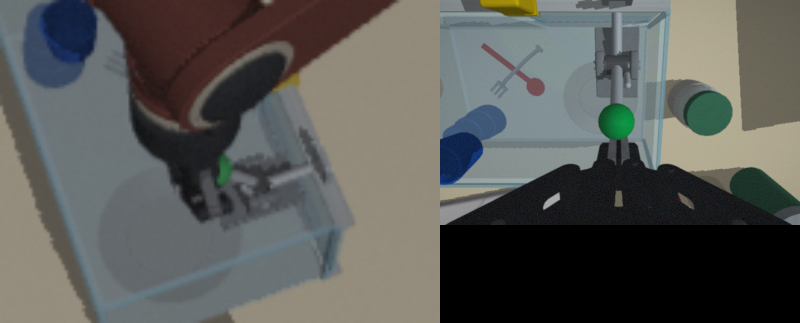

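The wrist view shows the knob (617,122 in the montage) centred ahead of the closed pads. The side view agrees. Next I keep pushing past centre.

>>> {"op": "move_arm", "data": {"plan": [[[0.04,0,0,0,0,0,1],[0.04,0,0,0,0,0,1],[0.04,0,0,0,0,0,1],[0.04,0,0,0,0,0,1],[0.04,0,0,0,0,0,1],[0.04,0,0,0,0,0,1],[0.04,0,0,0,0,0,1],[0,0,0,0,0,0,1],[0,0,0,0,0,0,1],[0,0,0,0,0,0,1]]]}}

```text
time: 14.5
tool_pos: [0.6235, 0.1006, 0.2072]
tool_rot: [-0.0, 0.11, 0.994, -0.0]
contact_force: [-0.4, -0.2, 0.2]
gripper_width: -0.003
grasp_force: 0.0
```

```bash
python3 -c "
from h import *
rep()
mark(manip.grab_frame('side'));mark(manip.grab_frame('wrist'))"
```

```text
t 14.5 box [-27.7 111.4] z 207.2 turn [-0. -0. -0.] F box [-0.4 -0.3] 0.2 w -0.0
green 94 box [-88.1 111.9] z 0.225
yellow 4978 box [-107.4   17.3] z 0.158
green 3976 box [-89.7 109.4] z 0.224
```

The knob is at box x -89, so the lever has snapped to locked. Retreat.

>>> {"op": "move_arm", "data": {"plan": [[[-0.1,0,0,0,0,0,1],[-0.15,0,0,0,0,0,1],[0,0,-0.3,0,0,0,1],[0,0,-0.35,0,0,0,1],[0,0,-0.35,0,0,0,1],[0,0,0,0,0,0,1],[0,0,0,0,0,0,1],[0,0,0,0,0,0,1],[0,0,0,0,0,0,1],[0,0,0,0,0,0,1]]]}}

```text
time: 15.85
tool_pos: [0.6525, 0.0941, 0.3264]
tool_rot: [-0.001, 0.11, 0.994, -0.0]
contact_force: [-1.0, -0.3, 0.9]
gripper_width: -0.003
grasp_force: 0.0
```

```bash
python3 -c "
from h import *
rep()
for n in('side','wrist'):
    f=manip.grab_frame(n);mark(f)
cv2.imwrite('pics/c3.png',f['pixels'])"
```

```text
t 15.85 box [  2.  111.4] z 326.4 turn [-0.    -0.001 -0.   ] F box [-0.9 -0.5] 0.9 w -0.0
yellow 164 box [-106.7   18.8] z 0.16
green 93 box [-87.3 111.9] z 0.224
yellow 1743 box [-107.    17.1] z 0.158
green 1232 box [-88.8 109.4] z 0.224
```

View pics/c3.png

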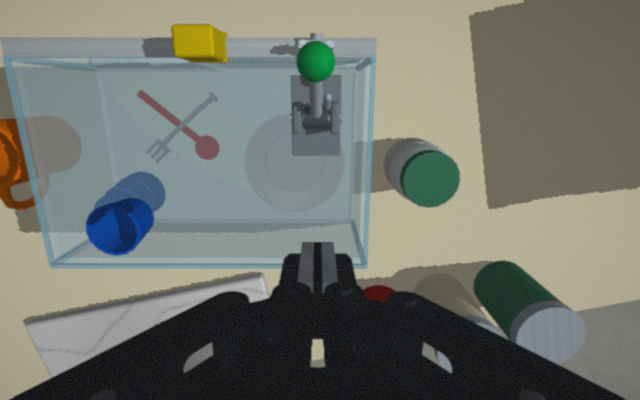

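The wrist view shows the panel flush with the box's left end (376,47) and the handle at (200,43). The knob is forward over the loop at (316,62), and the tableware is undisturbed.

```bash
python3 -c "
from plant import manip
print(manip.job_done())"
```

```text
the job is handed in; nothing more can be done
None
```

The panel is pushed shut to its end stop and the lever has snapped to the locked side. The tableware looked undisturbed, the arm was clear, and the job was handed in at about 16 s.

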